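Find the canister lid that rocks and press it home

TASK

One of the four canister lids is not pushed home: press with the fingertips near the edge of the lids, one after another, until you find the one that rocks. Then press that lid down until it sits firm and level, and take the hand away. Do not pull any lid up, and leave the other things on the worktop where they are.

Things in the scene. Friction and masses are not known exactly. Their poses are not given: they have to be found in the camera images.
- lid_1_top (a point): centre of the top of the knob (20 mm across) on the lid of canister_1; z points up out of the lid. At the start 146 mm above the worktop. The lid is a pale wooden disc 90 mm across, its flat top 12 mm below this point. It slides straight down into the canister with about 6 N of drag, stays where it is left, and comes to rest on a closed tin hidden inside. All four lids are alike and start at one height.
- canister_1: one of four like grey-blue ribbed canisters, fixed, 111 mm across, rim 117 mm high; origin: centre of its foot. In three the lid rests on the tin and does not give. In any one the tin is 10 mm lower: that lid, pressed 30 mm off centre, tilts up to 0.12 rad (3 to 4 mm there, at 2 to 3 N) and springs level; pressed harder it sinks too. In the middle, 8 N or more sends it down 10 mm, to sit firm.
- lid_2_top (a point): centre of the top of the knob (20 mm across) on the lid of canister_2; z points up out of the lid. At the start 146 mm above the worktop. The lid is a pale wooden disc 90 mm across, its flat top 12 mm below this point. It slides straight down into the canister with about 6 N of drag, stays where it is left, and comes to rest on a closed tin hidden inside. All four lids are alike and start at one height.
- canister_2: one of four like grey-blue ribbed canisters, fixed, 111 mm across, rim 117 mm high; origin: centre of its foot. In three the lid rests on the tin and does not give. In any one the tin is 10 mm lower: that lid, pressed 30 mm off centre, tilts up to 0.12 rad (3 to 4 mm there, at 2 to 3 N) and springs level; pressed harder it sinks too. In the middle, 8 N or more sends it down 10 mm, to sit firm.
- lid_3_top (a point): centre of the top of the knob (20 mm across) on the lid of canister_3; z points up out of the lid. At the start 146 mm above the worktop. The lid is a pale wooden disc 90 mm across, its flat top 12 mm below this point. It slides straight down into the canister with about 6 N of drag, stays where it is left, and comes to rest on a closed tin hidden inside. All four lids are alike and start at one height.
- canister_3: one of four like grey-blue ribbed canisters, fixed, 111 mm across, rim 117 mm high; origin: centre of its foot. In three the lid rests on the tin and does not give. In any one the tin is 10 mm lower: that lid, pressed 30 mm off centre, tilts up to 0.12 rad (3 to 4 mm there, at 2 to 3 N) and springs level; pressed harder it sinks too. In the middle, 8 N or more sends it down 10 mm, to sit firm.
- lid_4_top (a point): centre of the top of the knob (20 mm across) on the lid of canister_4; z points up out of the lid. At the start 146 mm above the worktop. The lid is a pale wooden disc 90 mm across, its flat top 12 mm below this point. It slides straight down into the canister with about 6 N of drag, stays where it is left, and comes to rest on a closed tin hidden inside. All four lids are alike and start at one height.
- canister_4: one of four like grey-blue ribbed canisters, fixed, 111 mm across, rim 117 mm high; origin: centre of its foot. In three the lid rests on the tin and does not give. In any one the tin is 10 mm lower: that lid, pressed 30 mm off centre, tilts up to 0.12 rad (3 to 4 mm there, at 2 to 3 N) and springs level; pressed harder it sinks too. In the middle, 8 N or more sends it down 10 mm, to sit firm.
- lemon: yellow lemon, 72x57x58 mm, origin under its middle; loose, to be left alone
- garlic: garlic bulb, 56 mm, origin under its middle; loose, to be left alone
- pepper_mill: turned wooden pepper mill, 58 mm across, 150 mm tall, origin at the centre of its foot; loose, to be left alone
- mug: green and white mug, 78 mm wide (116 with handle), 101 mm tall, origin at the centre of its foot; loose, to be left alone
- curry_jar: small glass spice jar with a white cap and yellow spice, 49 mm across, 105 mm tall, origin at its foot; loose, to be left alone
- clove_jar: small glass spice jar with a white cap and dark brown spice, 49 mm across, 105 mm tall, origin at its foot; loose, to be left alone

How it is judged:
By the outcome, as a careful person would: the job done as asked, in the order asked, and still so for the second after the job is handed in, with the robot touching nothing.
It also fails if it takes over 42 s, if anything falls off the work surface, if the arm or the gripper's body presses on something with over 40 N, if the wrist force passes 120 N, or if a joint passes its speed limit or range.

ROBOT

A 7-joint arm with a two-finger parallel gripper is mounted at the origin on a cart in front of the work surface, level with it; the furniture and walls round the work are solid. World frame = base frame: x ahead of the robot, y to its left, z up, the work surface at z = 0. Lengths are in m, angles in rad, forces in N, time in s.
With the tool pointing down it reaches from about 0.35 to 0.9 m from the base axis. Payload 19.9 kg.
Tool frame: the origin (TCP) lies at the very end of the fingers, on their centre line; the grasp point (between the pads) lies 19 mm behind it; z points along the fingers, y is the direction in which the jaws open and shut (so a half turn about z gives the same grasp; the last joint's range is limited). The gripper opens to 85 mm and grips with 20 to 120 N. Pads are 22 mm wide; open, the fingers measure 114 mm over their backs; the gripper's body (76 mm by 85 mm) begins 54 mm behind the grasp point. The pads swing forward as they close: fully open they stand 13 mm farther back than shut.
Start: joints at [1.254, 0.417, -0.01, 1.614, 0.005, 1.111, -0.053], TCP at [0.17, -0.601, 0.231] pointing down, gripper open.
Joint ranges: [-2.81, 2.81], [-0.39, 2.02], [-1.27, 1.25], [0.06, 2.57], [-1.19, 4.33], [0.19, 2], [-2.82, 2.82]. Speed limits (rad/s): [1.89, 1.89, 2.39, 2.39, 3.01, 3.01, 3.01].

INTERFACE

Orientations are given as a unit quaternion [w, x, y, z].
In Python, from workcell import readout, grab_frame, calibration, ctrl gives the robot as it stands. The module is installed in compiled form; this text tells all that it offers.
- The arm moves only by the tool step_arm, never from a script. Its argument "deltas" is a list of rows, each an object of numbers: "x", "y", "z": the shift along the world's x, y, z in mm; "rx", "ry", "rz": the turn, a rotation vector about the world's x, y, z in rad. In form: [{"x": .., "y": .., "z": .., "rx": .., "ry": .., "rz": ..}, ...]. A call has 1 to 20 rows; each row is the pose to reach, as a shift and turn from the pose commanded when the call began; what a row does not reach only later rows make up. A row lasts 1/12 s, in which the tool goes at most 41.7 mm and 7.16 degrees, less where a joint would pass 70% of its speed; a pose out of reach is approached as far as the arm can. A call with a gripper value outside its range is refused whole. "grip" is the closure, from 0 (fully open) to 1 (shut), set as the call begins (left out, the last holds). The fingers move at their own pace and stop on an object; "grip_force" is the grip in N (left out, the last holds). Time passes only in rows, so rows that repeat a pose let the fingers close. It gives the time, the measured TCP pose, the force and the opening at its end, in the units of the state.
- readout.state(): the state, without advancing time (a new reading comes with each control period).
- grab_frame(name): name is "scene" or "top" or "wrist"; returns (picture, depth): 384x512x3 uint8, red, green, blue; 384x512 float32, m along the optical axis (not along the pixel's ray), 0 where there is no reading.
- calibration(name): a dict with "fx", "fy", "cx", "cy" (pixels), "R" (3x3) and "t" (3): a world point X has camera coordinates R X + t. Camera axes: x right, y down, z forward; pixel columns grow to the right and rows downward; lengths in m; the calibration is good to about 2 mm. A picture is of the moment at which its call begins: read the wrist's pose just before it. calibration takes no time and is no camera call; for the wrist camera it gives the pose at the moment of the call.
- ctrl.job_done(): hands the job in, once; it reports no verdict.
The state is a dict: "time_s": time; "q": joint angles; "joint_velocities": joint speeds; "joint_torque": joint torques, N m; "tool_pos": TCP position; "tool_rot": TCP orientation; "wrist_force": force on the tool from outside, world axes, zero at the start; "wrist_torque": the same for the moment, N m; "opening": finger opening in m.
Only numpy, scipy, OpenCV 4.12 (cv2) and the standard library are available. Lean on these libraries where they do the work, as an engineer would, in place of code of your own. Each camera call takes 0.05 s, during which the arm holds its last target.

## Working session

There is one attempt and no reset: what is moved stays moved. The work goes in short steps, Python scripts to look and compute and a tool call to move; the robot and the scene stay as the last step left them, time stands still between calls to the robot, and variables do not carry over. Pictures are saved under pics/ and viewed, and the job is handed in when it is done.

Besides the shell and the picture viewer there is one more tool, called after "Request:" as a command line: name --argument value ..., lists and objects as JSON in quotes. step_arm: Moves the arm, as the interface text tells. Its arguments: {"type":"object","properties":{"deltas":{"type":"array","items":{"type":"object","properties":{"x":{"type":"number"},"y":{"type":"number"},"z":{"type":"number"},"rx":{"type":"number"},"ry":{"type":"number"},"rz":{"type":"number"}}}},"grip":{"type":"number"},"grip_force":{"type":"number"}},"required":["deltas"]}

```bash
mkdir -p pics
python3 - <<'E'
from workcell import readout, grab_frame, calibration
import cv2,numpy as np
print(readout.state())
for n in("scene","top"):
    p,d=grab_frame(n); cv2.imwrite(f"pics/{n}0.png",p[:,:,::-1]); np.save(f"{n}0.npy",d); np.save(f"{n}0p.npy",p)
    print(n,calibration(n))
E
```

```text
{'time_s': 0.0, 'q': array([ 1.25348767,  0.41799594, -0.01031325,  1.61415412,  0.00473109,
        1.1106943 , -0.05299542]), 'joint_velocities': array([-0.00028326, -0.00142236,  0.00207525,  0.00018875, -0.00057017,
        0.00065446,  0.00170697]), 'joint_torque': array([-2.40058962e-04, -8.64440274e+01,  6.79443106e-01, -4.34893477e+01,
        1.92605885e-02,  7.36000162e-03, -3.36646721e-06]), 'tool_pos': array([ 0.17009906, -0.60105696,  0.23065495]), 'tool_rot': array([-5.97905067e-04,  9.90503601e-01,  1.37485412e-01, -1.41078509e-04]), 'wrist_force': array([-0.04844999, -0.01608555,  0.00631777]), 'wrist_torque': array([0.02838708, 0.04404888, 0.02626986]), 'opening': 0.08520889719014565}
scene {'fx': 371.2670250086174, 'fy': 371.2670250086174, 'cx': 256.4898944228553, 'cy': 190.03628086476553, 'R': array([[-0.83376924, -0.551936  ,  0.01398234],
       [-0.43220631,  0.63672518, -0.63857556],
       [ 0.34354993, -0.53846792, -0.7694321 ]]), 't': array([0.44774301, 0.30769402, 0.94455652])}
top {'fx': 379.6622241555729, 'fy': 379.6622241555729, 'cx': 261.3007013654524, 'cy': 187.34864280931927, 'R': array([[-5.71685245e-03, -9.99983627e-01, -2.49742651e-04],
       [-9.89736265e-01,  5.69393080e-03, -1.42792523e-01],
       [ 1.42791607e-01, -5.69144424e-04, -9.89752612e-01]]), 't': array([-0.02646767,  0.5495554 ,  1.29633813])}
```

View pics/top0.png

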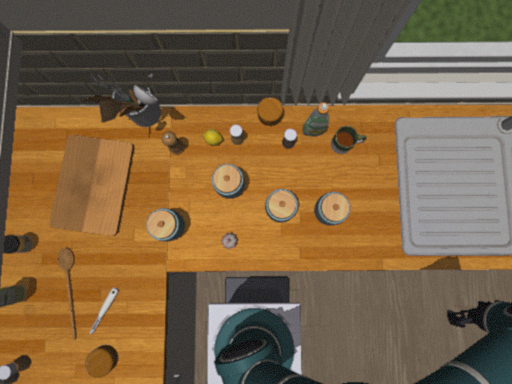

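View pics/scene0.png

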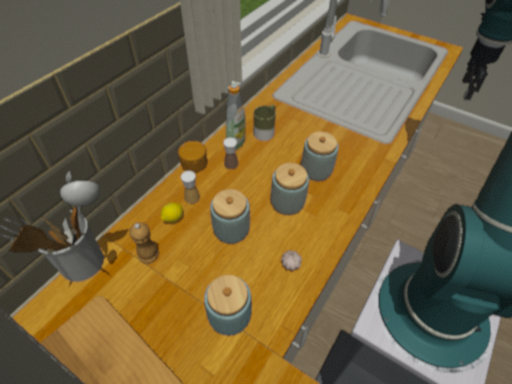

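```bash
cat > h.py <<'E'
import numpy as np,cv2
from workcell import calibration
def cloud(d,c):
    v,u=np.mgrid[0:384,0:512]
    P=np.stack([(u-c['cx'])/c['fx']*d,(v-c['cy'])/c['fy']*d,d],-1)-c['t']
    return P@c['R']
def ray(c,u,v,z):
    r=c['R'].T@np.array([(u-c['cx'])/c['fx'],(v-c['cy'])/c['fy'],1]); o=-c['R'].T@c['t']
    return o+r*(z-o[2])/r[2]
E
python3 - <<'E'
from h import *
for n in("top","scene"):
    d=np.load(n+"0.npy");p=np.load(n+"0p.npy");c=calibration(n);X=cloud(d,c)
    m=((X[...,2]>.125)&(X[...,2]<.142)&(d>0)&(X[...,0]<.75)&(X[...,0]>.2)&(p[...,0]>p[...,2].astype(int)+40)).astype(np.uint8)
    k,l,s,ce=cv2.connectedComponentsWithStats(m)
    for i in range(1,k):
        if s[i,4]<200: continue
        Q=X[l==i]
        cs=max(cv2.findContours((l==i).astype(np.uint8),0,2)[0],key=cv2.contourArea)
        (u,v),ax,_=cv2.fitEllipse(cs)
        print(n,s[i],(round(u),round(v)),"ray",ray(c,u,v,.134).round(4),"med z",np.median(Q[:,2]).round(4),"ext",(Q.max(0)-Q.min(0)).round(3),"mid",((Q.max(0)+Q.min(0))/2).round(4))
    m=((X[...,2]>.02)&(X[...,2]<.3)&(d>0)&(X[...,0]<.8)&(X[...,0]>.2)).astype(np.uint8)
    k,l,s,ce=cv2.connectedComponentsWithStats(m)
    for i in range(1,k):
        if s[i,4]>60: Q=X[l==i];print("  obj",ce[i].round(),Q.min(0).round(3),Q.max(0).round(3))
E
```

```text
top [214 165  27  27 536] (227, 178) ray [0.5659 0.084  0.134 ] med z 0.1342 ext [0.088 0.086 0.015] mid [0.5676 0.0828 0.1345]
top [269 191  27  27 551] (282, 204) ray [ 0.4802 -0.0954  0.134 ] med z 0.1344 ext [0.085 0.085 0.013] mid [ 0.4809 -0.0965  0.1342]
top [321 194  28  27 566] (335, 207) ray [ 0.4701 -0.2678  0.134 ] med z 0.1344 ext [0.085 0.086 0.015] mid [ 0.4705 -0.2671  0.1336]
top [148 211  27  27 566] (161, 224) ray [0.4189 0.2938 0.134 ] med z 0.1343 ext [0.084 0.086 0.015] mid [0.4186 0.2945 0.1336]
  obj [317. 119.] [ 0.741 -0.261  0.021] [ 0.8   -0.181  0.298]
  obj [146.  99.] [0.778 0.287 0.233] [0.8   0.347 0.288]
  obj [122. 111.] [0.708 0.349 0.02 ] [0.8   0.509 0.3  ]
  obj [270. 120.] [ 0.781 -0.095  0.02 ] [ 0.8   -0.026  0.075]
  obj [507. 123.] [ 0.757 -0.934  0.02 ] [ 0.797 -0.908  0.075]
  obj [236. 134.] [0.714 0.035 0.021] [0.757 0.079 0.112]
  obj [346. 139.] [ 0.676 -0.395  0.02 ] [ 0.753 -0.283  0.106]
  obj [212. 137.] [0.707 0.114 0.022] [0.763 0.179 0.062]
  obj [289. 138.] [ 0.698 -0.15   0.02 ] [ 0.742 -0.108  0.112]
  obj [172. 142.] [0.681
[... 1690 characters left out ...]
303. 173.] [ 0.417 -0.312  0.02 ] [ 0.534 -0.037  0.148]
  obj [200. 160.] [ 0.783 -0.089  0.02 ] [ 0.8   -0.024  0.071]
  obj [189. 186.] [0.717 0.04  0.02 ] [0.761 0.084 0.108]
  obj [ 86. 193.] [0.779 0.29  0.221] [0.8   0.353 0.288]
  obj [230. 216.] [0.514 0.042 0.02 ] [0.62  0.144 0.148]
  obj [171. 212.] [0.708 0.119 0.021] [0.762 0.186 0.059]
  obj [ 79. 249.] [0.708 0.358 0.02 ] [0.8   0.449 0.3  ]
  obj [143. 241.] [0.682 0.258 0.02 ] [0.729 0.311 0.151]
  obj [ 24. 240.] [0.78  0.448 0.215] [0.8   0.512 0.299]
  obj [291. 260.] [0.34  0.067 0.02 ] [0.393 0.116 0.057]
  obj [228. 305.] [0.366 0.245 0.02 ] [0.473 0.352 0.15 ]
  obj [109. 347.] [0.415 0.442 0.02 ] [0.743 0.599 0.028]
```

Request:
step_arm --deltas '[{"x": 35,"y": 42},{"x": 70,"y": 84},{"x": 105,"y": 126},{"x": 140,"y": 168},{"x": 175,"y": 210},{"x": 210,"y": 252},{"x": 245,"y": 295},{"x": 271,"y": 328},{"x": 271,"y": 328},{"x": 271,"y": 328},{"x": 271,"y": 328},{"x": 271,"y": 328},{"x": 271,"y": 328},{"x": 271,"y": 328,"z": -30},{"x": 271,"y": 328,"z": -60},{"x": 271,"y": 328,"z": -86},{"x": 271,"y": 328,"z": -86}]' --grip 1 --grip_force 40

```text
schema error: expected keys x, y, z, rx, ry, rz
```

Request:
step_arm --deltas '[{"x": 120,"y": 145,"z": 0,"rx": 0,"ry": 0,"rz": 0},{"x": 120,"y": 145,"z": 0,"rx": 0,"ry": 0,"rz": 0},{"x": 120,"y": 145,"z": 0,"rx": 0,"ry": 0,"rz": 0},{"x": 120,"y": 145,"z": 0,"rx": 0,"ry": 0,"rz": 0},{"x": 271,"y": 328,"z": 0,"rx": 0,"ry": 0,"rz": 0},{"x": 271,"y": 328,"z": 0,"rx": 0,"ry": 0,"rz": 0},{"x": 271,"y": 328,"z": 0,"rx": 0,"ry": 0,"rz": 0},{"x": 271,"y": 328,"z": 0,"rx": 0,"ry": 0,"rz": 0},{"x": 271,"y": 328,"z": 0,"rx": 0,"ry": 0,"rz": 0},{"x": 271,"y": 328,"z": 0,"rx": 0,"ry": 0,"rz": 0},{"x": 271,"y": 328,"z": 0,"rx": 0,"ry": 0,"rz": 0},{"x": 271,"y": 328,"z": 0,"rx": 0,"ry": 0,"rz": 0}]' --grip 1 --grip_force 40

```text
time_s: 1.1
tool_pos: [0.4432, -0.2702, 0.2311]
tool_rot: [-0.0, 0.99, 0.14, 0.0]
wrist_force: [-0.4, -0.7, 0.0]
opening: -0.0002
```

Arrived above canister D's near edge. Going down to about 6 mm above the lid.

Request:
step_arm --deltas '[{"x": 0,"y": 0,"z": -40,"rx": 0,"ry": 0,"rz": 0},{"x": 0,"y": 0,"z": -75,"rx": 0,"ry": 0,"rz": 0},{"x": 0,"y": 0,"z": -92,"rx": 0,"ry": 0,"rz": 0},{"x": 0,"y": 0,"z": -92,"rx": 0,"ry": 0,"rz": 0},{"x": 0,"y": 0,"z": -92,"rx": 0,"ry": 0,"rz": 0},{"x": 0,"y": 0,"z": -92,"rx": 0,"ry": 0,"rz": 0}]'

```text
time_s: 1.6
tool_pos: [0.4415, -0.274, 0.1405]
tool_rot: [0.0, 0.991, 0.137, 0.0]
wrist_force: [0.7, -0.1, 0.1]
opening: 0.0001
```

Run:
```python
from h import *
from workcell import grab_frame,readout
s=readout.state();print(s['time_s'],s['tool_pos'],s['wrist_force'],s['joint_velocities'].round(3))
p,d=grab_frame("scene");cv2.imwrite("pics/s1.png",cv2.resize(p[60:260,180:420,::-1],(720,600),interpolation=2))
print(readout.state()['wrist_force'],readout.state()['tool_pos'])
```

```text
1.6 [ 0.44151138 -0.27400812  0.14047033] [ 0.66975532 -0.11073988  0.06499139] [-0.001 -0.013 -0.001 -0.002  0.    -0.003 -0.004]
[ 0.06776168 -1.08011558 -0.33215076] [ 0.44167206 -0.27395868  0.14067177]
```

View pics/s1.png

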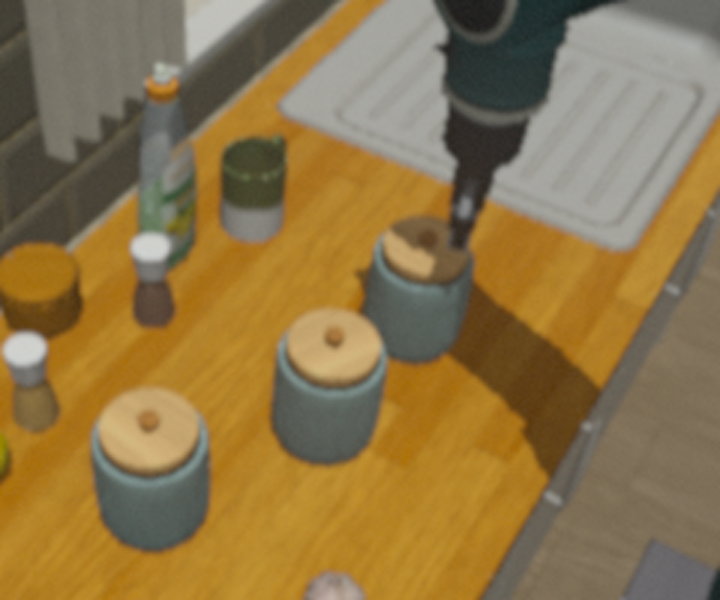

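The tip (crop pixel 460,245) is over the near edge of lid D, clear of its knob at (428,238). Next come small downward steps; force noise is about 0.5 N.

Request:
step_arm --deltas '[{"x": 0,"y": 0,"z": -2,"rx": 0,"ry": 0,"rz": 0},{"x": 0,"y": 0,"z": -3,"rx": 0,"ry": 0,"rz": 0},{"x": 0,"y": 0,"z": -4,"rx": 0,"ry": 0,"rz": 0},{"x": 0,"y": 0,"z": -5,"rx": 0,"ry": 0,"rz": 0},{"x": 0,"y": 0,"z": -5,"rx": 0,"ry": 0,"rz": 0}]'

```text
time_s: 2.07
tool_pos: [0.4412, -0.2734, 0.1342]
tool_rot: [-0.0, 0.991, 0.137, -0.0]
wrist_force: [0.5, 0.3, -0.2]
opening: -0.0004
```

Request:
step_arm --deltas '[{"x": 0,"y": 0,"z": -0.5,"rx": 0,"ry": 0,"rz": 0},{"x": 0,"y": 0,"z": -1,"rx": 0,"ry": 0,"rz": 0},{"x": 0,"y": 0,"z": -1,"rx": 0,"ry": 0,"rz": 0}]'

```text
time_s: 2.32
tool_pos: [0.4413, -0.2734, 0.1338]
tool_rot: [0.0, 0.991, 0.137, 0.0]
wrist_force: [-2.9, 1.3, 10.1]
opening: -0.0002
```

Request:
step_arm --deltas '[{"x": 0,"y": 0,"z": -0.5,"rx": 0,"ry": 0,"rz": 0},{"x": 0,"y": 0,"z": -1,"rx": 0,"ry": 0,"rz": 0},{"x": 0,"y": 0,"z": -1,"rx": 0,"ry": 0,"rz": 0}]'

```text
time_s: 2.57
tool_pos: [0.4414, -0.2735, 0.1337]
tool_rot: [0.0, 0.991, 0.137, 0.0]
wrist_force: [-10.0, 4.8, 28.5]
opening: 0.0001
```

Lid D is firm: 28 N and no give. Moving to C.

Request:
step_arm --deltas '[{"x": 0,"y": 0,"z": 35,"rx": 0,"ry": 0,"rz": 0},{"x": 0,"y": 0,"z": 35,"rx": 0,"ry": 0,"rz": 0},{"x": 10,"y": 172,"z": 35,"rx": 0,"ry": 0,"rz": 0},{"x": 10,"y": 172,"z": 35,"rx": 0,"ry": 0,"rz": 0},{"x": 10,"y": 172,"z": 35,"rx": 0,"ry": 0,"rz": 0},{"x": 10,"y": 172,"z": 35,"rx": 0,"ry": 0,"rz": 0},{"x": 10,"y": 172,"z": 35,"rx": 0,"ry": 0,"rz": 0},{"x": 10,"y": 172,"z": 35,"rx": 0,"ry": 0,"rz": 0},{"x": 10,"y": 172,"z": 35,"rx": 0,"ry": 0,"rz": 0},{"x": 10,"y": 172,"z": 15,"rx": 0,"ry": 0,"rz": 0},{"x": 10,"y": 172,"z": 5,"rx": 0,"ry": 0,"rz": 0},{"x": 10,"y": 172,"z": 4,"rx": 0,"ry": 0,"rz": 0},{"x": 10,"y": 172,"z": 4,"rx": 0,"ry": 0,"rz": 0},{"x": 10,"y": 172,"z": 4,"rx": 0,"ry": 0,"rz": 0}]'

```text
time_s: 3.73
tool_pos: [0.4513, -0.1018, 0.1366]
tool_rot: [-0.0, 0.991, 0.137, -0.0]
wrist_force: [0.1, -0.3, -0.2]
opening: -0.0
```

Request:
step_arm --deltas '[{"x": 0,"y": 0,"z": -1,"rx": 0,"ry": 0,"rz": 0},{"x": 0,"y": 0,"z": -2,"rx": 0,"ry": 0,"rz": 0},{"x": 0,"y": 0,"z": -2.5,"rx": 0,"ry": 0,"rz": 0},{"x": 0,"y": 0,"z": -2.5,"rx": 0,"ry": 0,"rz": 0}]'

```text
time_s: 4.07
tool_pos: [0.4513, -0.1014, 0.1339]
tool_rot: [0.0, 0.991, 0.137, 0.0]
wrist_force: [0.3, 0.6, 0.3]
opening: 0.0001
```

Request:
step_arm --deltas '[{"x": 0,"y": 0,"z": -0.5,"rx": 0,"ry": 0,"rz": 0},{"x": 0,"y": 0,"z": -0.5,"rx": 0,"ry": 0,"rz": 0},{"x": 0,"y": 0,"z": -0.5,"rx": 0,"ry": 0,"rz": 0}]'

```text
time_s: 4.32
tool_pos: [0.4512, -0.1014, 0.1333]
tool_rot: [-0.0, 0.991, 0.137, -0.0]
wrist_force: [-0.5, -0.2, 0.6]
opening: 0.0
```

Request:
step_arm --deltas '[{"x": 0,"y": 0,"z": -0.5,"rx": 0,"ry": 0,"rz": 0},{"x": 0,"y": 0,"z": -0.5,"rx": 0,"ry": 0,"rz": 0},{"x": 0,"y": 0,"z": -0.5,"rx": 0,"ry": 0,"rz": 0}]'

```text
time_s: 4.57
tool_pos: [0.4512, -0.1014, 0.1328]
tool_rot: [-0.0, 0.991, 0.137, -0.0]
wrist_force: [-2.3, -0.0, 1.9]
opening: 0.0002
```

Request:
step_arm --deltas '[{"x": 0,"y": 0,"z": -0.5,"rx": 0,"ry": 0,"rz": 0},{"x": 0,"y": 0,"z": -0.5,"rx": 0,"ry": 0,"rz": 0},{"x": 0,"y": 0,"z": -0.5,"rx": 0,"ry": 0,"rz": 0}]'

```text
time_s: 4.82
tool_pos: [0.4511, -0.1014, 0.1322]
tool_rot: [-0.0, 0.991, 0.137, -0.0]
wrist_force: [-3.7, -1.6, 3.7]
opening: -0.0
```

Request:
step_arm --deltas '[{"x": 0,"y": 0,"z": -0.5,"rx": 0,"ry": 0,"rz": 0},{"x": 0,"y": 0,"z": -0.5,"rx": 0,"ry": 0,"rz": 0},{"x": 0,"y": 0,"z": -0.5,"rx": 0,"ry": 0,"rz": 0}]'

```text
time_s: 5.07
tool_pos: [0.4511, -0.1014, 0.1317]
tool_rot: [-0.0, 0.991, 0.137, -0.0]
wrist_force: [-4.2, -1.0, 3.4]
opening: -0.0003
```

Lid C gives about 2 mm at 2–4 N, so it seems to rock. I'll ease back to see whether it springs up with the tip.

Request:
step_arm --deltas '[{"x": 0,"y": 0,"z": 1,"rx": 0,"ry": 0,"rz": 0},{"x": 0,"y": 0,"z": 1,"rx": 0,"ry": 0,"rz": 0},{"x": 0,"y": 0,"z": 1,"rx": 0,"ry": 0,"rz": 0}]'

```text
time_s: 5.32
tool_pos: [0.4514, -0.1013, 0.1329]
tool_rot: [-0.0, 0.991, 0.137, 0.0]
wrist_force: [-1.1, -1.3, 1.8]
opening: -0.0001
```

Request:
step_arm --deltas '[{"x": 0,"y": 0,"z": 3,"rx": 0,"ry": 0,"rz": 0},{"x": 0,"y": 0,"z": 30,"rx": 0,"ry": 0,"rz": 0},{"x": 29,"y": 8,"z": 30,"rx": 0,"ry": 0,"rz": 0},{"x": 29,"y": 8,"z": 30,"rx": 0,"ry": 0,"rz": 0},{"x": 29,"y": 8,"z": 30,"rx": 0,"ry": 0,"rz": 0}]'

```text
time_s: 5.73
tool_pos: [0.4811, -0.0928, 0.163]
tool_rot: [-0.0, 0.99, 0.138, 0.001]
wrist_force: [-0.4, 0.4, -0.7]
opening: -0.0001
```

Run:
```python
from h import *
from workcell import grab_frame,readout
p,d=grab_frame("scene");cv2.imwrite("pics/s2.png",cv2.resize(p[90:240,200:400,::-1],(800,600),interpolation=2))
c=calibration("scene");X=cloud(d,c)
C=dict(A=(.419,.297),B=(.567,.087),C=(.481,-.092),D=(.4705,-.264))
for k,(x,y) in C.items():
    r=np.hypot(X[...,0]-x,X[...,1]-y);m=(r<.038)&(r>.016)&(X[...,2]>.1)&(X[...,2]<.15)
    Q=X[m];a=np.linalg.lstsq(np.c_[Q[:,:2]-[x,y],np.ones(len(Q))],Q[:,2],rcond=None)[0];print(k,len(Q),a.round(4))
```

```text
A 718 [ 0.0149 -0.0034  0.1336]
B 405 [-0.0039  0.01    0.1336]
C 303 [ 0.0077 -0.0047  0.1332]
D 261 [ 0.016  -0.0315  0.1331]
```

View pics/s2.png

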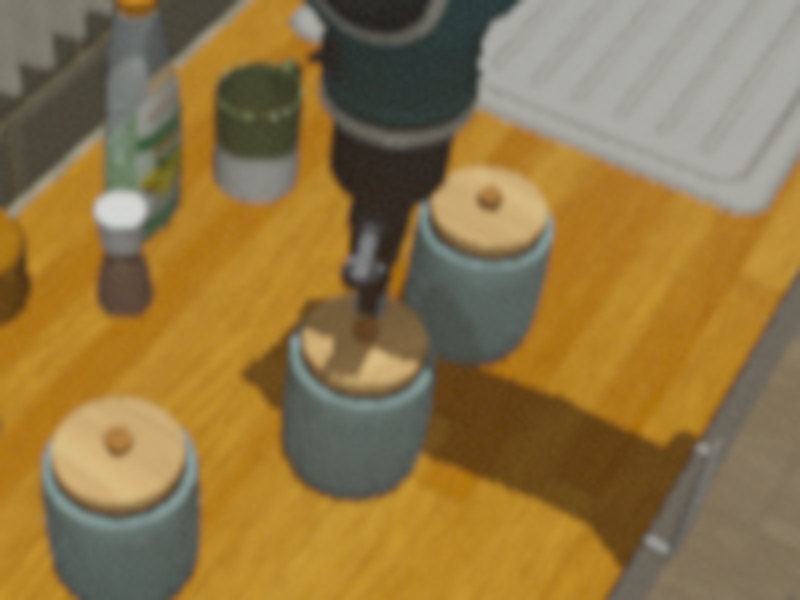

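Lid C sprang back level (fitted tilt under 0.01 rad, top at 133 mm), so C is the loose one. The tip is now over C's knob at (365,325), and I'll press in the middle.

Request:
step_arm --deltas '[{"x": 0,"y": 0,"z": -10,"rx": 0,"ry": 0,"rz": 0},{"x": 0,"y": 0,"z": -15,"rx": 0,"ry": 0,"rz": 0},{"x": 0,"y": 0,"z": -17,"rx": 0,"ry": 0,"rz": 0},{"x": 0,"y": 0,"z": -18,"rx": 0,"ry": 0,"rz": 0},{"x": 0,"y": 0,"z": -19,"rx": 0,"ry": 0,"rz": 0},{"x": 0,"y": 0,"z": -20,"rx": 0,"ry": 0,"rz": 0},{"x": 0,"y": 0,"z": -21,"rx": 0,"ry": 0,"rz": 0},{"x": 0,"y": 0,"z": -22,"rx": 0,"ry": 0,"rz": 0},{"x": 0,"y": 0,"z": -22,"rx": 0,"ry": 0,"rz": 0}]'

```text
time_s: 6.53
tool_pos: [0.4801, -0.0933, 0.1407]
tool_rot: [-0.0, 0.991, 0.137, -0.0]
wrist_force: [-0.8, -1.0, 2.4]
opening: 0.0001
```

Request:
step_arm --deltas '[{"x": 0,"y": 0,"z": -1,"rx": 0,"ry": 0,"rz": 0},{"x": 0,"y": 0,"z": -2,"rx": 0,"ry": 0,"rz": 0},{"x": 0,"y": 0,"z": -3,"rx": 0,"ry": 0,"rz": 0},{"x": 0,"y": 0,"z": -3,"rx": 0,"ry": 0,"rz": 0}]'

```text
time_s: 6.87
tool_pos: [0.4801, -0.0933, 0.1376]
tool_rot: [-0.0, 0.991, 0.137, -0.0]
wrist_force: [-1.1, -1.1, 3.1]
opening: 0.0002
```

Request:
step_arm --deltas '[{"x": 0,"y": 0,"z": -0.5,"rx": 0,"ry": 0,"rz": 0},{"x": 0,"y": 0,"z": -1,"rx": 0,"ry": 0,"rz": 0},{"x": 0,"y": 0,"z": -1.5,"rx": 0,"ry": 0,"rz": 0},{"x": 0,"y": 0,"z": -1.5,"rx": 0,"ry": 0,"rz": 0}]'

```text
time_s: 7.2
tool_pos: [0.4797, -0.0934, 0.1361]
tool_rot: [-0.0, 0.991, 0.137, -0.001]
wrist_force: [-5.1, -0.5, 7.0]
opening: -0.0002
```

Request:
step_arm --deltas '[{"x": 0,"y": 0,"z": -0.5,"rx": 0,"ry": 0,"rz": 0},{"x": 0,"y": 0,"z": -1,"rx": 0,"ry": 0,"rz": 0},{"x": 0,"y": 0,"z": -1,"rx": 0,"ry": 0,"rz": 0}]'

```text
time_s: 7.45
tool_pos: [0.4797, -0.0935, 0.1358]
tool_rot: [0.0, 0.991, 0.137, -0.001]
wrist_force: [-12.0, -0.1, 22.2]
opening: 0.0003
```

It bottomed out, with 22 N and the knob at 136 mm. One slightly firmer push, then straight up and away.

Request:
step_arm --deltas '[{"x": 0,"y": 0,"z": -0.5,"rx": 0,"ry": 0,"rz": 0},{"x": 0,"y": 0,"z": -0.5,"rx": 0,"ry": 0,"rz": 0},{"x": 0,"y": 0,"z": -0.5,"rx": 0,"ry": 0,"rz": 0}]'

```text
time_s: 7.7
tool_pos: [0.4798, -0.0935, 0.1358]
tool_rot: [0.0, 0.991, 0.137, -0.0]
wrist_force: [-15.8, 0.5, 33.6]
opening: 0.0003
```

Request:
step_arm --deltas '[{"x": 0,"y": 0,"z": 3,"rx": 0,"ry": 0,"rz": 0},{"x": 0,"y": 0,"z": 30,"rx": 0,"ry": 0,"rz": 0},{"x": 0,"y": 0,"z": 60,"rx": 0,"ry": 0,"rz": 0},{"x": 0,"y": 0,"z": 100,"rx": 0,"ry": 0,"rz": 0},{"x": -80,"y": -100,"z": 110,"rx": 0,"ry": 0,"rz": 0},{"x": -80,"y": -200,"z": 110,"rx": 0,"ry": 0,"rz": 0},{"x": -80,"y": -250,"z": 110,"rx": 0,"ry": 0,"rz": 0},{"x": -80,"y": -250,"z": 110,"rx": 0,"ry": 0,"rz": 0},{"x": -80,"y": -250,"z": 110,"rx": 0,"ry": 0,"rz": 0},{"x": -80,"y": -250,"z": 110,"rx": 0,"ry": 0,"rz": 0},{"x": -80,"y": -250,"z": 110,"rx": 0,"ry": 0,"rz": 0},{"x": -80,"y": -250,"z": 110,"rx": 0,"ry": 0,"rz": 0}]'

```text
time_s: 8.7
tool_pos: [0.3983, -0.3475, 0.2443]
tool_rot: [0.0, 0.991, 0.135, -0.0]
wrist_force: [0.0, 0.0, 0.9]
opening: -0.0002
```

Run:
```python
from h import *
from workcell import grab_frame,readout
print(readout.state()['time_s'])
for n in("scene","top"):
    p,d=grab_frame(n)
    if n=="scene": cv2.imwrite("pics/s3.png",cv2.resize(p[90:390,130:400,::-1],(540,588),interpolation=2))
    c=calibration(n);X=cloud(d,c)
    C=dict(A=(.419,.297),B=(.567,.087),C=(.481,-.092),D=(.4705,-.264))
    for k,(x,y) in C.items():
        r=np.hypot(X[...,0]-x,X[...,1]-y);m=(r<.036)&(r>.016)&(X[...,2]>.1)&(X[...,2]<.15)
        Q=X[m]
        if len(Q)<50: print(k,"hidden");continue
        a=np.linalg.lstsq(np.c_[Q[:,:2]-[x,y],np.ones(len(Q))],Q[:,2],rcond=None)[0];print(n,k,len(Q),a.round(4))
```

```text
8.7
scene A 618 [0.0043 0.0023 0.1336]
scene B 352 [0.0068 0.0027 0.1337]
scene C 293 [-3.600e-03 -1.000e-04  1.235e-01]
scene D 225 [-6.400e-03  1.000e-04  1.331e-01]
top A 315 [-0.006  -0.0059  0.1341]
top B 297 [ 0.0033 -0.0142  0.1341]
top C 305 [-0.0006  0.0018  0.1243]
top D 311 [0.0009 0.0019 0.1343]
```

View pics/s3.png

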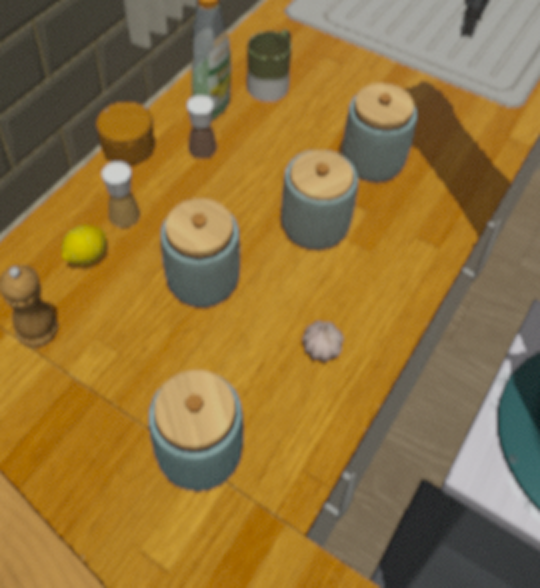

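Lid C (knob at 322,170) now sits 10 mm lower and level, and nothing else has moved. The hand is clear.

```bash
python3 -c "
from workcell import ctrl;print(ctrl.job_done())"
```

```text
the job is handed in; nothing more can be done
None
```

The loose lid is pressed home. It was the one on the canister at about (0.481, −0.093), and I handed the job in at about 9 s.

- **Finding it:** I pressed the lid at (0.47, −0.265) first, near its edge, and it held firm at 28 N. The next one gave about 2 mm at 2–4 N and sprang back level, so I stopped there. I did not press the other two lids.
- **Pressing it down:** I pushed on its knob. The lid slid down 10 mm, then held at 33.6 N without moving. The drag on the way down read about 3 N, less than the 6 N stated.
- **Last checks:** both cameras put this lid's top at about 124 mm, level to within 0.004 rad. The other three are unchanged at about 134 mm, and the loose things look to be where they were. I lifted the hand straight up and moved it clear, so it touches nothing. No check failed.

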